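# Switch on the drying timer at the bench power strip

## Robot

A 6-joint arm with a two-finger parallel gripper is mounted at the origin on a cart in front of the work surface, level with it; the furniture and walls round the work are solid. World frame = base frame: x ahead of the robot, y to its left, z up, the work surface at z = 0. Lengths are in m, angles in rad, forces in N, time in s.
With the tool pointing down it reaches from about 0.225 to 0.875 m from the base axis. Payload 3.4 kg.
Tool frame: the origin (TCP) lies between the finger pads; the fingertips stand 19 mm ahead of it and the grasp point (between the pads) is the TCP; z points along the fingers, y is the line along which they close (so a half turn about z gives the same grasp; the last joint's range is limited). The gripper opens to 85 mm and grips with 20 to 120 N. Pads are 22 mm wide; open, the fingers measure 114 mm over their backs; the gripper's body (76 mm by 85 mm) begins 54 mm behind the grasp point. The pads swing forward as they close: fully open they stand 13 mm farther back than shut.
Start: joints at [1.134, 0.276, 1.505, -0, 1.361, -0.121], TCP at [0.179, 0.547, 0.25] pointing down, gripper open.
Joint ranges: [-2.89, 2.89], [-0.75, 2.08], [0.22, 2.7], [-1.18, 4.32], [0.11, 2.71], [-2.7, 2.7]. Speed limits (rad/s): [2.57, 2.57, 3.14, 3.14, 3.14, 3.14].

## Interface

Orientations are given as a unit quaternion [w, x, y, z].
In Python, from rig import get_state, imaging, ticket gives the robot as it stands. The module is installed in compiled form; this text tells all that it offers.
- The arm moves only by the shell command python3 -m inch 'ROWS' [FORCE]. ROWS is JSON, a list of rows, each an object with "claw": the opening, from -1 (shut) to 1 (fully open); "travel": the shift along the world's x, y, z in units of 200 mm (1.0 is 200 mm), a list of three; "turn": the turn about the world's z in units of 180 degrees (1.0 is 180 degrees). A call has 1 to 5 rows; each row is the pose to reach, as a shift and turn from the pose commanded when the call began, turning the shorter way round; what a row does not reach only later rows make up. A row lasts 1/10 s, in which the tool goes at most 50 mm and 8.59 degrees, less where a joint would pass 70% of its speed; a pose out of reach is approached as far as the arm can. A call with a number of a shift or a turn outside -1 to 1 is refused whole. A call with a gripper value outside its range is refused whole. The fingers move at their own pace and stop on an object; FORCE is the grip in N (left out, the last holds). Time passes only in rows, so rows that repeat a pose let the fingers close. It gives the time, the measured TCP pose, the force, the opening and the grip force at its end, in the units of the state.
- get_state(): the state, without advancing time (a new reading comes with each control period).
- imaging.get_image(name): name is "scene" or "top" or "wrist"; returns the picture (480x640x3 uint8, red, green, blue); there is no depth.
- imaging.camera_params(name): a dict with "camera_matrix" (3x3 intrinsics, pixels), "k1" (the pictures are not rectified: a ray, as slopes to the right and down, at radius r is drawn at 1 + k1 r^2 times it, then the intrinsics apply), "cam_to_world" (4x4, takes a point from camera to world coordinates); the wrist camera has in their place "T_tool_cam" (4x4, takes a point from camera to tool coordinates, whose origin is the TCP and whose axes are the flange's). Camera axes: x right, y down, z forward; pixel columns grow to the right and rows downward; lengths in m; the calibration is good to about 2 mm. A picture is of the moment at which its call begins: read the wrist's pose just before it. camera_params takes no time and is no camera call.
- ticket.sign_off(): hands the job in; it is judged then, once.
The state is a dict: "clock": time; "qpos": joint angles; "qd": joint speeds; "effort": joint torques, N m; "position": TCP position; "ee_rot": TCP orientation; "contact_force": force on the tool from outside, world axes, zero at the start; "moment": the same for the moment, N m; "width": finger opening in m; "gripper_force": force on a finger pad.
Only numpy, scipy, OpenCV 4.12 (cv2) and the standard library are available. Lean on these libraries where they do the work, as an engineer would, in place of code of your own. Each camera call takes 0.05 s, during which the arm holds its last target. There are 200 camera calls.

## Task

The shoe is cemented and its drying time must start: switch on the plug-in timer with the round dial, which is in one of the four sockets of the power strip. With the fingertips, press gently on the raised near end of the rocker switch directly in front of the timer until it snaps over and stays down, then draw back clear. Leave the other three switches off, everything plugged in seated as it is, and the things on the bench where they lie.

Things in the scene. Friction and masses are not known exactly. Their poses are not given: they have to be found in the camera images.
- strip: power strip screwed to the bench: aluminium box 102 mm deep (x), 270 mm long (y; 320 mm over its lugs), 40 mm high. Four sockets in a row in its far half, each with one thing plugged in; four grey rocker switches in its near half, one directly in front (-x) of each socket, 64 mm apart. Origin: centre of the underside; x across it away from the robot, y along it to the left, z up.
- rocker_1 (a joint): angle of the leftmost rocker switch, rad: 0 = off (near end raised), 0.4 = on (near end down). Over-centre spring: it takes about 4 N down on the near end to start it, past 0.2 it snaps over by itself, and it stays at either end. All four start off. Closed fingers up to 40 mm wide press one alone.
- rocker_1_near (a point): spot to press on the leftmost rocker (32 mm across the strip, 22 mm along it, pivot mid-length): top of its near half, 11 mm before its pivot, 64 mm before the centre of its socket; moves with it. Off: spot 46, near edge 48 mm above the bench, sloping up to the robot. On: near half level at 42 mm, 2 mm above the rigid strip.
- rocker_2 (a joint): angle of the second from the left rocker switch, rad: 0 = off (near end raised), 0.4 = on (near end down). Over-centre spring: it takes about 4 N down on the near end to start it, past 0.2 it snaps over by itself, and it stays at either end. All four start off. Closed fingers up to 40 mm wide press one alone.
- rocker_2_near (a point): spot to press on the second from the left rocker (32 mm across the strip, 22 mm along it, pivot mid-length): top of its near half, 11 mm before its pivot, 64 mm before the centre of its socket; moves with it. Off: spot 46, near edge 48 mm above the bench, sloping up to the robot. On: near half level at 42 mm, 2 mm above the rigid strip.
- rocker_3 (a joint): angle of the third from the left rocker switch, rad: 0 = off (near end raised), 0.4 = on (near end down). Over-centre spring: it takes about 4 N down on the near end to start it, past 0.2 it snaps over by itself, and it stays at either end. All four start off. Closed fingers up to 40 mm wide press one alone.
- rocker_3_near (a point): spot to press on the third from the left rocker (32 mm across the strip, 22 mm along it, pivot mid-length): top of its near half, 11 mm before its pivot, 64 mm before the centre of its socket; moves with it. Off: spot 46, near edge 48 mm above the bench, sloping up to the robot. On: near half level at 42 mm, 2 mm above the rigid strip.
- rocker_4 (a joint): angle of the rightmost rocker switch, rad: 0 = off (near end raised), 0.4 = on (near end down). Over-centre spring: it takes about 4 N down on the near end to start it, past 0.2 it snaps over by itself, and it stays at either end. All four start off. Closed fingers up to 40 mm wide press one alone.
- rocker_4_near (a point): spot to press on the rightmost rocker (32 mm across the strip, 22 mm along it, pivot mid-length): top of its near half, 11 mm before its pivot, 64 mm before the centre of its socket; moves with it. Off: spot 46, near edge 48 mm above the bench, sloping up to the robot. On: near half level at 42 mm, 2 mm above the rigid strip.
- timer: plug-in timer: white round housing 56 mm across with a flat grey dial on top (47 mm across, ring of small dark tabs) and a round knob in the middle; stands 37 mm above the strip's top. In any of the sockets. Origin: on the socket's axis, 11 mm below the strip's top; z up. Like all the plugged-in things it only sits in its well and can be knocked out.
- charger: black square-cornered battery charger with a raised grey ribbed plate on top, 56 x 50 mm, 33 mm above the strip's top, in another socket. Origin as the timer's. Leave alone.
- usb_adapter: white cube adapter with two slots on top, 40 x 40 mm, 26 mm above the strip's top, in another socket. Origin as the timer's. Leave alone.
- blank_cover: flat grey square cover that closes the unused socket, 44 x 44 mm and 3 mm thick, with a small rib on top (7 mm above the strip's top). Origin as the timer's. Leave alone.
- tan_shoe: tan leather shoe, 277 x 90 x 105 mm, lying behind the strip. Origin: centre of its underside. Leave alone.
- glue_brush: glue brush with orange handle, 183 mm long, 22 mm high, in front of the strip. Origin: centre of its underside. Leave alone.
- beeswax: yellow block of wax, 36 x 55 x 20 mm, in front of the strip. Origin: centre of its underside. Leave alone.
- edge_paint: small bottle with a wooden cap, 31 mm across, 79 mm high, behind the strip. Origin: centre of its underside. Leave alone.
- cream_spool: spool of cream thread, 50 mm across, 70 mm high, behind the strip. Origin: centre of its underside. Leave alone.
- pliers: pliers, 182 mm long, 14 mm high, left of the strip. Origin: centre of its underside. Leave alone.
- tape_measure: yellow tape measure, 34 x 66 x 58 mm, at the front left. Origin: centre of its underside. Leave alone.
- sanding_block: brown sanding block, 42 x 86 x 28 mm, at the front right. Origin: centre of its underside. Leave alone.
There are look-alikes about, which are no part of the job. What is shaped like the timer but blue is not meant.

How it is judged:
On the way:
1. the fingertips press the rocker in front of the timer and it gives way (contact force between the fingers and strip above 0.5 N and ((horizontal distance between timer and rocker_1_near below 0.077 m and value of joint rocker_1 above 0.02 rad) or (horizontal distance between timer and rocker_2_near below 0.077 m and value of joint rocker_2 above 0.02 rad) or (horizontal distance between timer and rocker_3_near below 0.077 m and value of joint rocker_3 above 0.02 rad) or (horizontal distance between timer and rocker_4_near below 0.077 m and value of joint rocker_4 above 0.02 rad))).
At the end, for the whole second after the job is handed in: the rocker in front of the timer is on (over 0.35 rad) and the other three off (under 0.05); the four plugged-in things are seated within 6 mm of where they were, upright, at rest; bench things within 20 mm of where they lay (((horizontal distance between timer and rocker_1_near below 0.077 m and value of joint rocker_1 above 0.35 rad and value of joint each of rocker_2, rocker_3, rocker_4 below 0.05 rad) or (horizontal distance between timer and rocker_2_near below 0.077 m and value of joint rocker_2 above 0.35 rad and value of joint each of rocker_1, rocker_3, rocker_4 below 0.05 rad) or (horizontal distance between timer and rocker_3_near below 0.077 m and value of joint rocker_3 above 0.35 rad and value of joint each of rocker_1, rocker_2, rocker_4 below 0.05 rad) or (horizontal distance between timer and rocker_4_near below 0.077 m and value of joint rocker_4 above 0.35 rad and value of joint each of rocker_1, rocker_2, rocker_3 below 0.05 rad)) and distance of each of timer, charger, usb_adapter, blank_cover from where it was at the start of the episode below 0.006 m and angle between each of timer, charger, usb_adapter, blank_cover's own z axis and vertical below 0.1 rad and distance of each of tan_shoe, glue_brush, beeswax, edge_paint, cream_spool, pliers, tape_measure, sanding_block from where it was at the start of the episode below 0.02 m and linear speed of each of timer, charger, usb_adapter, blank_cover below 0.02 m/s); the robot touches nothing.
It fails at once if another rocker is switched over ((not (horizontal distance between timer and rocker_1_near below 0.077 m) and value of joint rocker_1 above 0.2 rad) or (not (horizontal distance between timer and rocker_2_near below 0.077 m) and value of joint rocker_2 above 0.2 rad) or (not (horizontal distance between timer and rocker_3_near below 0.077 m) and value of joint rocker_3 above 0.2 rad) or (not (horizontal distance between timer and rocker_4_near below 0.077 m) and value of joint rocker_4 above 0.2 rad)).
It fails at once if a plugged-in thing is knocked out of place, tipped or lifted (distance of any of timer, charger, usb_adapter, blank_cover from where it was at the start of the episode above 0.006 m or angle between any of timer, charger, usb_adapter, blank_cover's own z axis and vertical above 0.2 rad).
It fails at once if a thing on the bench is pushed away or lifted (distance of any of tan_shoe, glue_brush, beeswax, edge_paint, cream_spool, pliers, tape_measure, sanding_block from where it was at the start of the episode above 0.02 m).
It fails at once if the strip is pressed hard (over 40 N) (contact force between any of the fingers, the arm and strip above 40 N).
It also fails if it takes over 32 s, if anything falls off the work surface, if the arm or the gripper's body presses on something with over 40 N, if the wrist force passes 120 N, or if a joint passes its speed limit or range.

## Working session

There is one attempt and no reset: what is moved stays moved. The work goes in short steps, Python scripts to look and compute and a shell command to move; the robot and the scene stay as the last step left them, time stands still between calls to the robot, and variables do not carry over. Pictures are saved under pics/ and viewed, at most 10 in all, crops included, and the job is handed in when it is done.

```bash
mkdir -p pics; cat > h.py <<'E'
import numpy as np, cv2
from rig import get_state, imaging, ticket
def ray(name,uv,T=None):
    p=imaging.camera_params(name); K=np.array(p["camera_matrix"]); k=p["k1"]
    T=np.array(p["cam_to_world"]) if T is None else T
    d=np.array([(uv[0]-K[0,2])/K[0,0],(uv[1]-K[1,2])/K[1,1]]); s=d.copy()
    for _ in range(30): s=d/(1+k*(s@s))
    v=T[:3,:3]@np.array([s[0],s[1],1]); return T[:3,3],v
def onz(name,uv,z,T=None):
    o,v=ray(name,uv,T); return o+v*(z-o[2])/v[2]
E
python3 - <<'E'
from h import *
for n in("top","scene"):
    cv2.imwrite(f"pics/{n}0.png",imaging.get_image(n)[:,:,::-1])
s=get_state();print(s["clock"],s["position"],s["ee_rot"],s["width"],s["contact_force"])
p=imaging.camera_params("top");print(p)
E
```

```text
0.1 [0.17839821 0.54617513 0.24953304] [-2.30974057e-04  1.57252417e-01  9.87558117e-01 -7.67929178e-04] 0.08571198783999032 [-0.1551801   0.22748438 -0.71207715]
{'camera_matrix': array([[448.20926684,   0.        , 316.37525727],
       [  0.        , 448.20926684, 241.77756748],
       [  0.        ,   0.        ,   1.        ]]), 'k1': -0.10247844499776712, 'cam_to_world': array([[ 0.02114922, -0.99772289,  0.0640449 ,  0.49825676],
       [-0.99976297, -0.02143668, -0.00380463,  0.05221805],
       [ 0.00516888, -0.06394926, -0.99793977,  1.12750252],
       [ 0.        ,  0.        ,  0.        ,  1.        ]])}
```

View pics/top0.png

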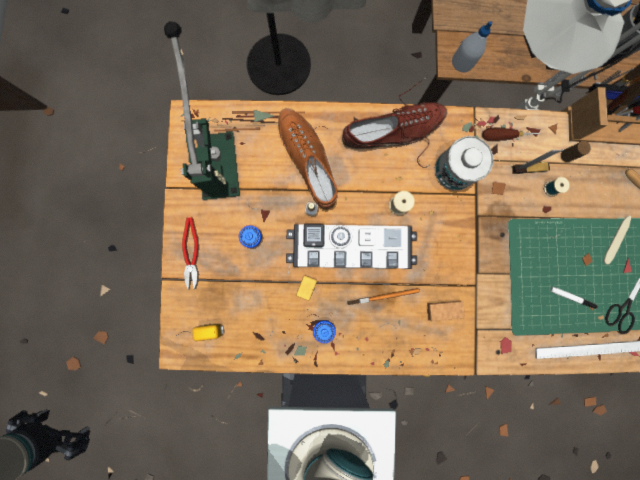

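View pics/scene0.png

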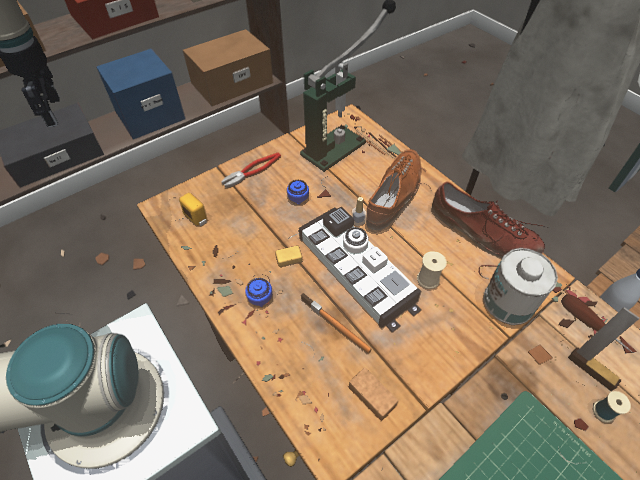

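The top picture shows the strip at about (352,246). The candidates are the white round timer at (341,236), blue look-alikes at (250,236) and (324,331), and the charger (314,235), USB cube (367,237) and blank cover (393,237). I choose the white one, second from left, whose switch is at about (341,259). Next I'll check it in a close crop and measure it.

```bash
python3 - <<'E'
from h import *
im=imaging.get_image("top")[:,:,::-1].copy()
c=im[215:275,280:425]; cv2.imwrite("pics/crop.png",cv2.resize(c,None,fx=5.5,fy=5.5,interpolation=cv2.INTER_CUBIC))
g=cv2.cvtColor(im,cv2.COLOR_BGR2GRAY)
m=np.zeros_like(g); m[248:270,300:408]=(g[248:270,300:408]<125)*255
n,l,st,ce=cv2.connectedComponentsWithStats(m)
for i in range(1,n):
    if st[i,4]>25: print(st[i],ce[i].round(1),onz("top",ce[i],.043).round(4))
cy=cv2.minAreaRect
print("timer",onz("top",(341,236.5),.077).round(4))
T=np.array(imaging.camera_params("wrist")["T_tool_cam"]);print(T)
E
```

```text
[308 251  11  16  76] [313.2 260.6] [0.5222 0.0548 0.043 ]
[334 252  12  16  54] [337.5 263.4] [ 0.5166 -0.0042  0.043 ]
[386 252  12  17  76] [391.5 261.8] [ 0.523  -0.1353  0.043 ]
[361 259  11   9  49] [365.8 264.7] [ 0.5149 -0.0728  0.043 ]
timer [ 0.5794 -0.0094  0.077 ]
[[-1.89567317e-04 -9.48417592e-01 -3.17023715e-01  8.05099813e-02]
 [ 9.99999982e-01 -1.73690166e-04 -7.83427345e-05  2.99687686e-04]
 [ 1.92377259e-05 -3.17023724e-01  9.48417607e-01 -1.23412407e-01]
 [ 0.00000000e+00  0.00000000e+00  0.00000000e+00  1.00000000e+00]]
```

View pics/crop.png

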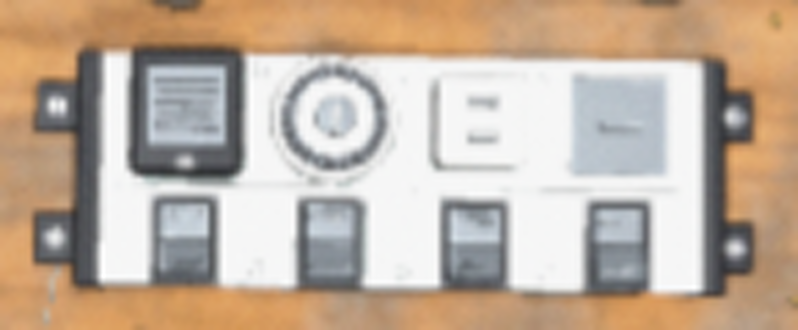

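The crop confirms it: the round-dialled white timer at (333,116) has its rocker directly below, with its near half at about (330,259). The near edge is at the image bottom.

```bash
python3 - <<'E'
from h import *
f=lambda u,v,z:onz("top",(280+(u+.5)/5.5-.5,215+(v+.5)/5.5-.5),z)
P=[f(*p,.045) for p in((185,240),(331,242),(474,244),(618,247))]
for p in P: print(p.round(4))
d=P[0]-P[3];yaw=np.arctan2(-d[0],d[1]);print("yaw deg",np.degrees(yaw),np.linalg.norm(d)/3)
t=f(335,116,.077);print("timer",t)
ax=np.array([np.cos(yaw),np.sin(yaw)])
for s in(t[:2]-.064*ax,P[1][:2]-.011*ax,f(330,259,.046)[:2]): print("spot",s)
s=get_state();print("from",s["position"])
from scipy.spatial.transform import Rotation as R
M=R.from_quat(np.roll(s["ee_rot"],-1)).as_matrix();print("toolx deg",np.degrees(np.arctan2(M[1,0],M[0,0])))
E
```

```text
[0.5278 0.0548 0.045 ]
[ 0.5282 -0.0093  0.045 ]
[ 0.5287 -0.0723  0.045 ]
[ 0.5286 -0.136   0.045 ]
yaw deg 0.25862159132196944 0.06360226810754159
timer [ 0.58125767 -0.00821374  0.077     ]
spot [ 0.51725832 -0.00850262]
spot [ 0.51724735 -0.00933616]
spot [ 0.52075393 -0.00892681]
from [0.17843974 0.54621462 0.24966125]
toolx deg 161.9037041986557
```

```bash
python3 -m inch '[{"claw":-1,"travel":[0.6,-0.95,0],"turn":0.1},{"claw":-1,"travel":[0.6,-0.95,0],"turn":0.1},{"claw":-1,"travel":[0.6,-0.95,0],"turn":0.1},{"claw":-1,"travel":[0.6,-0.95,0],"turn":0.1},{"claw":-1,"travel":[0.6,-0.95,0],"turn":0.1}]' 20
python3 -m inch '[{"claw":-1,"travel":[0.6,-0.95,0],"turn":0},{"claw":-1,"travel":[0.6,-0.95,0],"turn":0},{"claw":-1,"travel":[0.6,-0.95,0],"turn":0},{"claw":-1,"travel":[0.6,-0.95,0],"turn":0},{"claw":-1,"travel":[0.6,-0.95,0],"turn":0}]'
```

```text
clock: 0.65
position: [0.2994, 0.3536, 0.2501]
ee_rot: [0.0, 0.002, 1.0, -0.001]
contact_force: [1.0, 1.3, 0.3]
width: 0.012
gripper_force: 0.0
clock: 1.15
position: [0.4202, 0.1634, 0.2503]
ee_rot: [0.0, 0.002, 1.0, -0.001]
contact_force: [0.5, 0.9, 0.5]
width: -0.0003
gripper_force: 0.0
```

```bash
python3 -m inch '[{"claw":-1,"travel":[0.48,-0.86,-0.4],"turn":0},{"claw":-1,"travel":[0.48,-0.86,-0.4],"turn":0},{"claw":-1,"travel":[0.48,-0.86,-0.4],"turn":0},{"claw":-1,"travel":[0.48,-0.86,-0.4],"turn":0},{"claw":-1,"travel":[0.48,-0.86,-0.4],"turn":0}]'
python3 - <<'E'
from h import *
s=get_state();np.save("p.npy",np.r_[s["position"],s["ee_rot"]])
cv2.imwrite("pics/w1.png",imaging.get_image("wrist")[:,:,::-1]);print(s["position"],imaging.camera_params("wrist")["camera_matrix"])
E
```

```text
clock: 1.65
position: [0.5157, -0.0093, 0.1681]
ee_rot: [-0.001, 0.003, 1.0, -0.001]
contact_force: [-0.7, 0.5, -0.7]
width: 0.0002
gripper_force: 0.0
[ 0.51573897 -0.00926662  0.16808569] [[421.0993054    0.         318.92597586]
 [  0.         421.0993054  244.48826144]
 [  0.           0.           1.        ]]
```

View pics/w1.png

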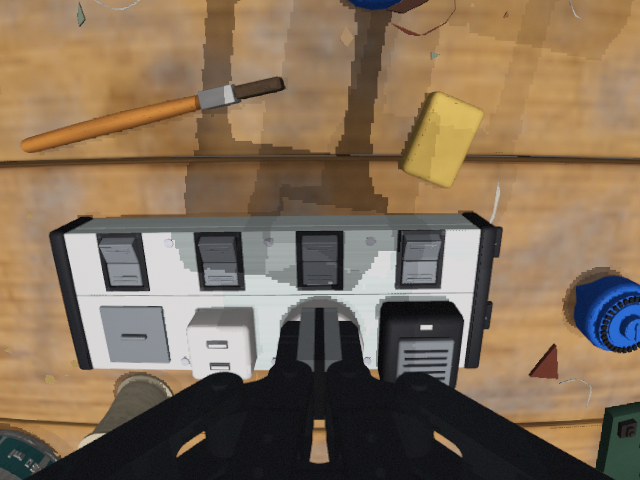

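The wrist view has the robot side up. The timer sits under the fingers at (320,310), between the charger and the cube. Its rocker spans (298-343, 232-290), with the near half at about (320,248).

```bash
python3 - <<'E'
from h import *
from scipy.spatial.transform import Rotation as R
p=np.load("p.npy");T=np.eye(4);T[:3,:3]=R.from_quat(np.roll(p[3:],-1)).as_matrix();T[:3,3]=p[:3]
T=T@np.array(imaging.camera_params("wrist")["T_tool_cam"])
for n,u,z in(("near edge",(320,234),.047),("pivotline",(320,262),.044),("far edge",(320,288),.041),("spot",(320,248),.046),("r1",(421,260),.044),("r3",(219,261),.044),("tipmid",(320,310),.149)): print(n,onz("wrist",u,z,T).round(4))
E
```

```text
near edge [ 0.51   -0.0088  0.047 ]
pivotline [ 0.5293 -0.0089  0.044 ]
far edge [ 0.5486 -0.009   0.041 ]
spot [ 0.5194 -0.0088  0.046 ]
r1 [0.5284 0.0548 0.044 ]
r3 [ 0.5284 -0.0726  0.044 ]
tipmid [ 0.5089 -0.0089  0.149 ]
```

```bash
python3 -m inch '[{"claw":-1,"travel":[-0.01,0,-0.22],"turn":0},{"claw":-1,"travel":[-0.01,0,-0.42],"turn":0},{"claw":-1,"travel":[-0.01,0,-0.45],"turn":0},{"claw":-1,"travel":[-0.01,0,-0.45],"turn":0},{"claw":-1,"travel":[-0.01,0,-0.45],"turn":0}]'
```

```text
clock: 2.2
position: [0.5139, -0.0049, 0.0821]
ee_rot: [0.002, 0.0, 1.0, -0.0]
contact_force: [0.4, 0.4, -0.3]
width: -0.0001
gripper_force: 0.0
```

```bash
python3 -m inch '[{"claw":-1,"travel":[0,-0.02,-0.02],"turn":0},{"claw":-1,"travel":[0,-0.02,-0.04],"turn":0},{"claw":-1,"travel":[0,-0.02,-0.05],"turn":0},{"claw":-1,"travel":[0,-0.02,-0.05],"turn":0},{"claw":-1,"travel":[0,-0.02,-0.05],"turn":0}]'
python3 -m inch '[{"claw":-1,"travel":[0,0,-0.005],"turn":0},{"claw":-1,"travel":[0,0,-0.01],"turn":0},{"claw":-1,"travel":[0,0,-0.01],"turn":0},{"claw":-1,"travel":[0,0,-0.01],"turn":0}]'
```

```text
clock: 2.7
position: [0.5126, -0.0094, 0.0704]
ee_rot: [0.0, 0.001, 1.0, 0.0]
contact_force: [-0.4, 0.2, 0.2]
width: 0.0
gripper_force: 0.0
clock: 3.1
position: [0.5126, -0.0094, 0.0683]
ee_rot: [-0.0, 0.001, 1.0, 0.0]
contact_force: [0.0, 0.6, 0.2]
width: -0.0002
gripper_force: 0.0
```

```bash
python3 -m inch '[{"claw":-1,"travel":[0,0,-0.005],"turn":0},{"claw":-1,"travel":[0,0,-0.01],"turn":0},{"claw":-1,"travel":[0,0,-0.01],"turn":0},{"claw":-1,"travel":[0,0,-0.01],"turn":0}]'
python3 -m inch '[{"claw":-1,"travel":[0,0,-0.005],"turn":0},{"claw":-1,"travel":[0,0,-0.005],"turn":0},{"claw":-1,"travel":[0,0,-0.005],"turn":0}]'
python3 -m inch '[{"claw":-1,"travel":[0,0,-0.005],"turn":0},{"claw":-1,"travel":[0,0,-0.005],"turn":0},{"claw":-1,"travel":[0,0,-0.005],"turn":0}]'
```

```text
clock: 3.5
position: [0.5125, -0.0094, 0.0665]
ee_rot: [0.0, 0.001, 1.0, 0.0]
contact_force: [-0.1, 0.1, 3.4]
width: -0.0001
gripper_force: 1.6
clock: 3.8
position: [0.5123, -0.0094, 0.0651]
ee_rot: [-0.0, 0.001, 1.0, 0.0]
contact_force: [-0.7, -0.7, 1.5]
width: 0.0004
gripper_force: 0.7
clock: 4.1
position: [0.5129, -0.0094, 0.0642]
ee_rot: [0.0, 0.001, 1.0, 0.0]
contact_force: [0.6, 0.6, 0.2]
width: -0.0
gripper_force: 0.0
```

The force rose to 3.4 N and then dropped to nothing, so the rocker seems to have snapped over. I'll draw back up and check.

```bash
python3 -m inch '[{"claw":-1,"travel":[0,0,0.1],"turn":0},{"claw":-1,"travel":[-0.1,0,0.3],"turn":0},{"claw":-1,"travel":[-0.2,0,0.5],"turn":0},{"claw":-1,"travel":[-0.2,0,0.5],"turn":0},{"claw":-1,"travel":[-0.2,0,0.5],"turn":0}]'
python3 - <<'E'
from h import *
im=imaging.get_image("wrist")[:,:,::-1]
t=imaging.get_image("scene")[:,:,::-1][190:330,280:440]
cv2.imwrite("pics/chk.png",np.hstack([cv2.resize(im[200:420,:],(436,525-0)) if 0 else cv2.resize(im,(400,300)),cv2.resize(t,(343,300),interpolation=cv2.INTER_CUBIC)]))
E
```

```text
clock: 4.6
position: [0.4732, -0.0095, 0.1653]
ee_rot: [0.002, 0.001, 1.0, -0.0]
contact_force: [-0.2, 0.6, -0.6]
width: 0.0002
gripper_force: 0.0
```

View pics/chk.png

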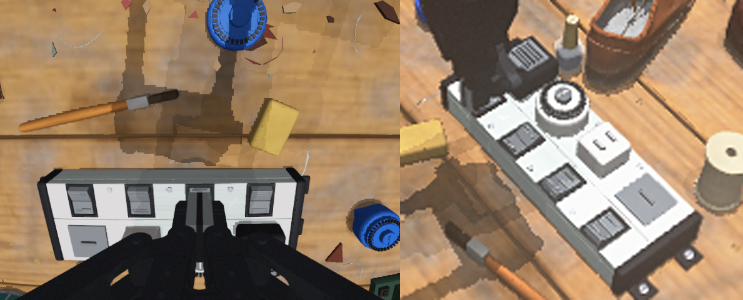

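The wrist view has the fingers hiding the rocker at (200,195). In the scene view rocker 2 at (520,138) is visible but small. I'll draw back further and look closer.

```bash
python3 -m inch '[{"claw":-1,"travel":[-0.2,0,0.1],"turn":0},{"claw":-1,"travel":[-0.4,0,0.2],"turn":0},{"claw":-1,"travel":[-0.6,0,0.2],"turn":0},{"claw":-1,"travel":[-0.6,0,0.2],"turn":0},{"claw":-1,"travel":[-0.6,0,0.2],"turn":0}]'
python3 - <<'E'
from h import *
im=imaging.get_image("top")[:,:,::-1][215:275,280:425]
t=imaging.get_image("scene")[:,:,::-1][215:325,290:425]
a=cv2.resize(im,(798,330),interpolation=cv2.INTER_CUBIC)
b=cv2.imread("pics/scene0.png")[215:325,290:425]
b=np.hstack([cv2.resize(x,(399,270),interpolation=cv2.INTER_CUBIC) for x in(b,t)])
cv2.imwrite("pics/chk2.png",np.vstack([a,b]))
E
```

```text
clock: 5.2
position: [0.3523, -0.0094, 0.2036]
ee_rot: [-0.0, 0.001, 1.0, 0.0]
contact_force: [-0.2, 0.6, -0.5]
width: 0.0001
gripper_force: 0.0
```

View pics/chk2.png

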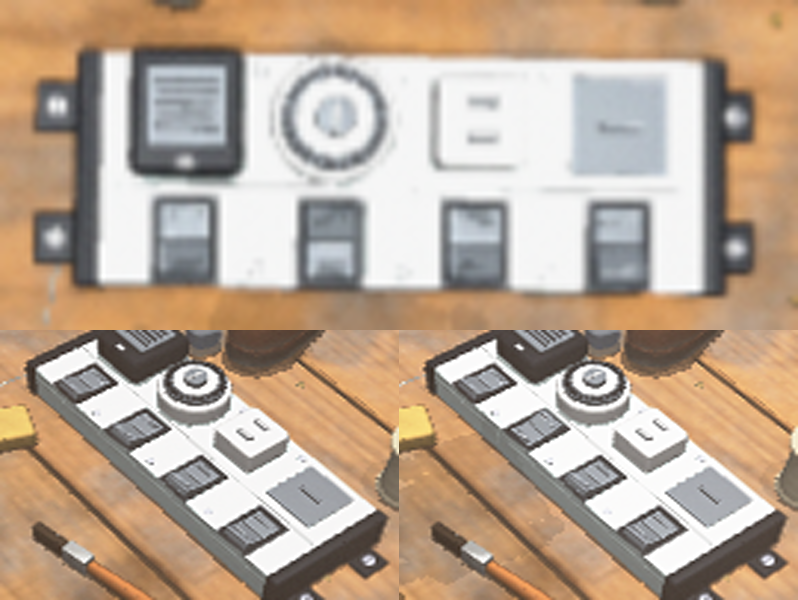

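The top crop shows rocker 2 at (331,242) with its shading reversed, the near half now light and level, so it is on. The other three rockers at (185,240), (474,244) and (618,247) and all four plugs are unchanged, and the arm is clear.

```bash
python3 -c "
from rig import ticket;print(ticket.sign_off())"
```

```text
the job is handed in; nothing more can be done
None
```

The timer's rocker, second from the left, is switched on; the last pictures showed the other three off and the plugged-in things unmoved, the arm is clear, and the job is handed in (no verdict was returned).

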